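# Press the bush flush: load the slide, one turn of the hand wheel

### The job

A brass bush stands half-started in the aluminium housing on the loading slide of the blue screw press. With closed fingertips push the slide's red knob until the slide is fully home under the ram, and only then push the hand wheel round by its black upright handle, clockwise seen from above, through exactly one turn, so that the handle stands over the brass pointer again and the bush is flush; then draw clear. Only push: pinch neither knob nor handle, lift nothing, and leave the other things on the bench where they are.

Things in the scene. Friction and masses are not known exactly. Their poses are not given: they have to be found in the camera images.
- press: Blue C-frame bench screw press, fixed. Origin on the bench under the vertical ram and wheel axis; z up, front -x, column behind at +x. Base x -63 to +92 mm, y +-78 mm, 16 mm thick. Head top 179 mm up; only the wheel is above it. A brass pointer (top 187 mm up) stands on the head's front, 46 mm from the axis, below where the wheel's handle is at the start.
- loading_slide (a joint): Travel in m of the steel slide that carries the housing with the bush; runs along the press's +y. 0 to 0.015 at the start (drawn out to the press's -y side), 0.055 fully home at a hard stop, housing under the ram. About 2 N of friction plus some drag; stays where it is left.
- knob_face (a point): Centre of the flat outer face of the slide's red round knob, 25 mm above the bench; the face looks to the press's -y, about 32 mm across; knob 36 mm across. Push along the press's +y. A 9 mm rod joins it to the slide. With the slide home the face is 155 mm from the wheel's axis.
- press_wheel (a joint): Angle in rad of the dark hand wheel on top of the press, about the vertical axis, growing clockwise seen from above; 0 at the start (a stop prevents turning back), 6.283 after one turn; can be overturned to about 10.5. Each turn drives wheel and ram 10 mm down. Needs about 3 N at the handle, stays where it is left, hardly coasts.
- wheel_centre (a point): Centre of the wheel on its axis, at the height of the middle of the rim: 206 mm above the bench at the start, 196 mm after one turn. Rim circle 62 mm radius of a bar 12 mm thick; three spokes; hub 34 mm across, hub top 17 mm above this point.
- handle (a point): Middle of the black upright handle that stands on the rim at the end of one spoke, 62 mm from the wheel's axis. The handle is 46 mm tall (22 mm below this point to 24 mm above), about 20 mm in diameter. At the start it points to the press's -x, over the brass pointer; it is 237 mm above the bench and descends 10 mm in one turn.
- bush (a joint): Depth in m by which the brass bush (16 mm across) has been pressed into the housing: 0 at the start, 7 mm proud of the housing's top; 0.007 is flush. The ram starts 3 mm above it, so one turn makes it flush; more sinks it too deep, and it cannot come back up.
- fitting_1: Bystander: brass hex pipe fitting, 19x22x35 mm, standing in front of the press; origin under its centre.
- nozzle_4: Bystander: steel injector nozzle holder, 23x116x20 mm, lying in front of the press; origin under its centre, length along its y.
- caliper: Bystander: digital caliper, 67x230x13 mm, lying left of the vice; origin under its centre.
- tape_roll: Bystander: roll of tape with red rim, 54 mm across, 16 mm tall; origin under its centre.
- oil_bottle: Bystander: small black oil bottle with green spout, 45 mm across, 152 mm tall; origin under its centre.
- drift_punch: Bystander: brass drift punch, 13x104x13 mm, lying at the right; origin under its centre.
- marker: Bystander: black and blue marker pen, 14x127x14 mm, lying at the left; origin under its centre.

How it is judged (in metres and radians):
On the way, in this order (a step that is already met when the one before it is completed fails the run):
1. the loading slide is fully home under the ram, the wheel not yet turned (value of joint loading_slide above 0.0535 m and value of joint press_wheel below 0.3 rad), for 0.1 s.
2. the wheel has been pushed half way round and the ram presses on the bush (value of joint press_wheel above 3 rad and value of joint bush above 0.0008 m), for 0.1 s.
At the end, for the whole second after the job is handed in: The loading slide is home (within 1.5 mm of its stop), the hand wheel has been turned one full turn within 15 degrees (0.26 rad) and is at rest, and the bush is flush with the housing within 0.7 mm (value of joint loading_slide above 0.0535 m and value of joint press_wheel between 6.023 and 6.543 rad and velocity of joint press_wheel between -0.05 and 0.05 rad/s and value of joint bush between 0.0063 and 0.0077 m); the robot touches nothing.
It fails at once if the wheel is turned more than a little (0.35 rad) while the slide is not home (value of joint press_wheel above 0.35 rad and value of joint loading_slide below 0.0525 m).
It fails at once if the wheel is turned with its handle gripped (over 35 N of finger force on the wheel part-way round; pushing takes about 3 N) (contact force between the fingers and press_wheel above 35 N and value of joint press_wheel between 0.4 and 6 rad).
It fails at once if the slide is moved with its knob gripped (over 35 N of finger force on the slide part-way; pushing takes about 3 N) (contact force between the fingers and loading_slide above 35 N and value of joint loading_slide between 0.018 and 0.052 m).
It fails at once if a bystander is lifted, carried or pushed away (over 20 mm) (distance of any of fitting_1, nozzle_4, caliper, tape_roll, oil_bottle, drift_punch, marker from where it was at the start of the episode above 0.02 m).
It also fails if it takes over 67 s, if anything falls off the work surface, if the arm or the gripper's body presses on something with over 40 N, if the wrist force passes 120 N, or if a joint passes its speed limit or range.

### The arm

A 7-joint arm with a two-finger parallel gripper is mounted at the origin on a cart in front of the work surface, level with it; the furniture and walls round the work are solid. World frame = base frame: x ahead of the robot, y to its left, z up, the work surface at z = 0. Lengths are in mm, angles in rad, forces in N, time in s.
With the tool pointing down it reaches from about 425 to 950 mm from the base axis. Payload 4.7 kg.
Tool frame: the origin (TCP) lies on the centre line of the jaws, within the pads' length; the fingertips stand 17 mm ahead of it and the grasp point (between the pads) lies 2 mm behind it (arm.tip_reach is the distance from the TCP to the fingertips, in mm); z points along the fingers, y is the line along which they close (so a half turn about z gives the same grasp; the last joint's range is limited). The gripper opens to 85 mm and grips with 20 to 120 N. Pads are 22 mm wide; open, the fingers measure 114 mm over their backs; the gripper's body (76 mm by 85 mm) begins 54 mm behind the grasp point. The pads swing forward as they close: fully open they stand 13 mm farther back than shut.
Start: joints at [1.079, 0.469, -0.049, 1.532, 0.024, 1.141, -0.082], TCP at [301.403, -603.989, 248.335] pointing down, gripper open.
Joint ranges: [-2.59, 2.59], [-0.33, 1.99], [-1.39, 1.29], [0.1, 2.45], [-1.04, 4.18], [0.21, 1.99], [-2.66, 2.66]. Speed limits (rad/s): [2.57, 2.57, 3.14, 3.14, 3.14, 3.14, 3.14].

### API

Orientations are given as a unit quaternion [w, x, y, z].
In Python, from workcell import arm gives the robot as it stands.
- The arm moves only by the shell command python3 -m handwheel 'ROWS' [OPENING]. ROWS is JSON, a list that holds one entry, the list of rows, each a list of 4 numbers: the shift along the tool's x, y, z in units of 40 mm (1.0 is 40 mm), then the turn about the tool's z in units of 6 degrees (1.0 is 6 degrees). In form: [[[x, y, z, spin], ...]]. A call has exactly 5 rows; each row shifts and turns the commanded pose from where the row before left it, along the tool's axes as they then stand; what a row does not reach is not made up. A row lasts 1/12 s, in which the tool goes at most 41.7 mm and 7.16 degrees, less where a joint would pass 70% of its speed; a pose out of reach is approached as far as the arm can. A call is refused whole if a number of a shift passes 1 or a number of a turn 1, either way. A call with a gripper value outside its range is refused whole. OPENING is the gripper's target within -1 to 1 (fully open at 1, half-way at 0, shut at -1), set as the call begins (- or left out, the last holds). The fingers move at their own pace and stop on an object; the grip force is fixed at half the most. Time passes only in rows, so rows that do not move let the fingers close, or fill a call up. It gives the time, the measured TCP pose, the force, the opening and the grip force at its end, in the units of the state.
- arm.state(): the state, without advancing time (a new reading comes with each control period).
- arm.read_camera(name): name is "scene" or "top"; returns a dict with "pixels" (480x640x3 uint8, red, green, blue), "fx", "fy", "cx", "cy" (pixels), "k1" (the pictures are not rectified: a ray, as slopes to the right and down, at radius r is drawn at 1 + k1 r^2 times it, then the intrinsics apply), "pose" (4x4, takes a point from camera to world coordinates). Camera axes: x right, y up, looking along -z (the intrinsics and any distortion apply to the point x, -y, -z); pixel columns grow to the right and rows downward; lengths in mm; the calibration is good to about 2 mm. A picture is of the moment at which its call begins. There is no depth.
- arm.finish_job(): hands the job in; it is judged then, once.
Trained networks look in a picture, given as the dict that the camera call returned (one of the last four; its "shot" number tells which), for a name from the list of things; names that differ only in an ending like _2 or _b are one class to them, and where a whole thing is asked for, a point or a joint stands for the part that bears it (a point fixed in the world has none). Each returns a list of dicts, best first, with "confidence" (0 to 1); they miss things now and then, are a little off and sometimes report something else, mostly with a low value. They report only what shows in the picture. A call takes as long as a camera call.
- arm.spot_in(picture, target): "bbox" ([left, top, width, height] in pixels, round what is visible of it).
- arm.silhouettes(picture, target): "region" (480x640 bool, what is visible of it) and "bbox" ([left, top, width, height] in pixels, round what is visible of it).
- arm.landmark_of(picture, target): "point" ([column, row] in pixels: a listed point, or the origin of a listed thing).
The state is a dict: "time": time; "joints": joint angles; "joint_vel": joint speeds; "joint_torque": joint torques, N m; "position": TCP position; "ee_rot": TCP orientation; "ft_force": force on the tool from outside, world axes, zero at the start; "torque": the same for the moment, N m; "width": opening from 0.0 (shut) to 1.0 (fully open); "gripper_force": force on a finger pad.
Only numpy, scipy, OpenCV 4.12 (cv2) and the standard library are available. Lean on these libraries where they do the work, as an engineer would, in place of code of your own. Each camera call takes 0.05 s, during which the arm holds its last target. There are 200 camera calls.

## Working session

There is one attempt and no reset: what is moved stays moved. The work goes in short steps, Python scripts to look and compute and a shell command to move; the robot and the scene stay as the last step left them, time stands still between calls to the robot, and variables do not carry over. Pictures are saved under pics/ and viewed, at most 10 in all, crops included, and the job is handed in when it is done.

```bash
mkdir -p pics
cat > h.py <<'E'
import numpy as np, cv2
from workcell import arm
def ray(p,uv):
    x=(uv[0]-p["cx"])/p["fx"]; y=(uv[1]-p["cy"])/p["fy"]
    r=np.hypot(x,y); s=r
    for _ in range(20): s=r/(1+p["k1"]*s*s)
    k=s/r if r>0 else 1
    T=np.array(p["pose"]); return T[:3,3],T[:3,:3]@np.array([x*k,-y*k,-1.])
def at_z(p,uv,z):
    o,d=ray(p,uv); return o+d*(z-o[2])/d[2]
def proj(p,w):
    T=np.array(p["pose"]); c=T[:3,:3].T@(np.array(w)-T[:3,3]); x,y=c[0]/-c[2],-c[1]/-c[2]
    k=1+p["k1"]*(x*x+y*y); return p["cx"]+p["fx"]*x*k,p["cy"]+p["fy"]*y*k
def save(p,n): cv2.imwrite("pics/"+n,p["pixels"][:,:,::-1])
E
python3 - <<'E'
from h import *
np.set_printoptions(precision=1,suppress=True)
for c in("scene","top"):
    p=arm.read_camera(c); save(p,c+"0.png"); print(c,np.array(p["pose"])[:3,3])
    for n,z in(("press",0),("knob_face",25),("wheel_centre",206),("handle",237),("oil_bottle",0),("fitting_1",0),("nozzle_4",0),("tape_roll",0),("caliper",0),("drift_punch",0),("marker",0)):
        for r in arm.landmark_of(p,n)[:1]: print(n,np.array(r["point"]),round(r["confidence"],2),at_z(p,r["point"],z))
s=arm.state();print(s["position"],s["ee_rot"],s["width"],s["time"])
E
```

```text
scene [ -23.2  824.5 1123.2]
press [335.1 257.5] 0.76 [516.3 -95.    0. ]
knob_face [386.  226.8] 0.76 [ 444.5 -276.2   25. ]
wheel_centre [340.  209.5] 0.71 [502.4 -84.  206. ]
oil_bottle [192.7 350.2] 0.56 [638.8 379.4   0. ]
fitting_1 [369.7 274.8] 0.66 [396.3 -94.    0. ]
nozzle_4 [367.  273.5] 0.56 [405.3 -93.9   0. ]
tape_roll [231.4 314.6] 0.7 [631.9 240.7   0. ]
caliper [250.9 367.8] 0.79 [486.  336.6   0. ]
drift_punch [405.8 211.6] 0.67 [ 436.5 -403.4    0. ]
marker [313.1 361.9] 0.76 [369.  237.1   0. ]
top [ 381.9   -1.1 1593.6]
press [339.1 244.3] 0.73 [502.6 -84.7   0. ]
knob_face [410.3 266.2] 0.61 [ 446.2 -267.1   25. ]
wheel_centre [345. 235.] 0.8 [508.5 -87.3 206. ]
handle [334.5 260. ] 0.57 [449.6 -62.3 237. ]
oil_bottle [167.8 188.6] 0.96 [644.5 366.6   0. ]
fitting_1 [310.2 269.6] 0.5 [435.8  -9.9   0. ]
nozzle_4 [341.  280.7] 0.54 [407.8 -90.3   0. ]
tape_roll [213.  194.4] 0.71 [630.5 247.7   0. ]
caliper [176.6 248.6] 0.78 [486.8 338.5   0. ]
drift_punch [459.2 266.5] 0.68 [ 447.7 -399.9    0. ]
marker [214.6 294.1] 0.74 [370.  236.8   0. ]
[ 301.4 -604.   248.3] [0.  1.  0.2 0. ] 1.0024543757251416 1.2
```

Run:
```python
import cv2
a=cv2.imread("pics/scene0.png")[140:340,240:480]; b=cv2.imread("pics/top0.png")[180:330,260:500]
cv2.imwrite("pics/a.png",cv2.resize(a,None,fx=3,fy=3,interpolation=2)); cv2.imwrite("pics/b.png",cv2.resize(b,None,fx=3.3,fy=3.3,interpolation=2))
```

```text
(no output)
```

View pics/a.png

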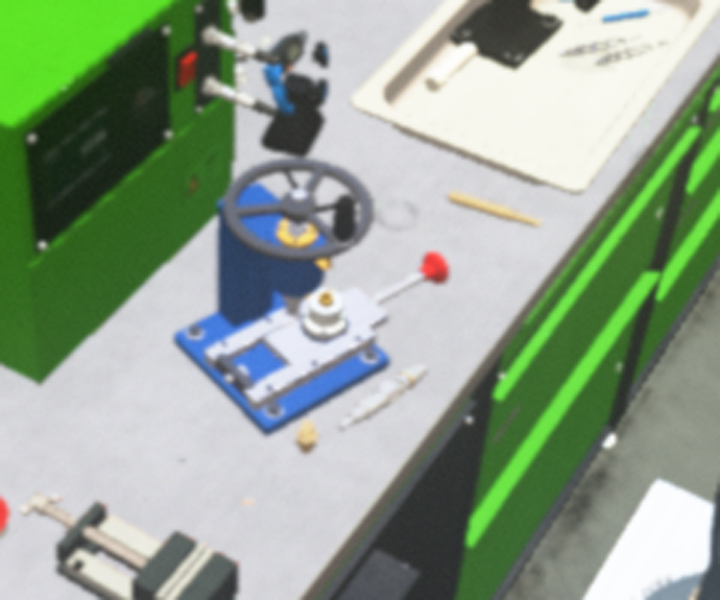

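View pics/b.png

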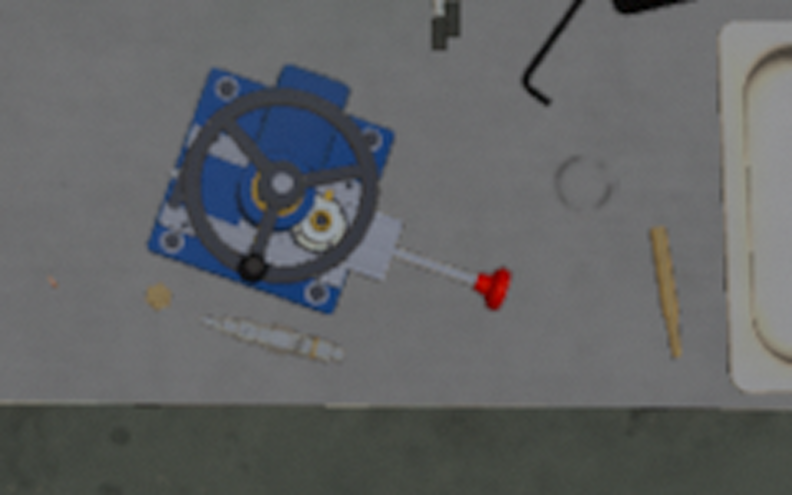

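The pictures show the press with the handle at about (337,261) in the top view, the hub at (346,235) and the knob face at about (413,267). The press is yawed about -19°. Next I fit the pose from both cameras.

```bash
cat > fit.py <<'E'
from h import *
from scipy.optimize import least_squares
np.set_printoptions(precision=2,suppress=True)
obs=[]
for c in("scene","top"):
    p=arm.read_camera(c)
    for n in("wheel_centre","handle","knob_face","press"):
        for r in arm.landmark_of(p,n)[:1]: obs.append((p,n,r["point"],c))
obs+= [(p,"handle_mid",(336.7,260.6),"eye"),(p,"knob_face",(413,267),"eye")]
def pts(v):
    a=v[2]; ex=np.array([np.cos(a),np.sin(a),0]); ey=np.array([-np.sin(a),np.cos(a),0]); o=np.array([v[0],v[1],0]); z=np.array([0,0,1])
    return dict(wheel_centre=o+206*z,handle=o-62*ex+237*z,handle_mid=o-62*ex+250*z,knob_face=o-v[3]*ey+25*z,press=o)
def res(v):
    P=pts(v); return np.concatenate([np.subtract(proj(p,P[n]),uv) for p,n,uv,c in obs])
s=least_squares(res,[508,-86,-.33,200],loss="soft_l1",x_scale=[10,10,.1,10])
print(s.x,np.degrees(s.x[2])); 
for (p,n,uv,c),e in zip(obs,s.fun.reshape(-1,2)): print(c,n,e)
for k,w in pts(s.x).items(): print(k,w)
E
python3 fit.py; python3 -c "
from h import *
s=arm.state();print(s['ee_rot'],s['time'],arm.tip_reach)
from scipy.spatial.transform import Rotation as R
w,x,y,z=s['ee_rot'];print(R.from_quat([x,y,z,w]).as_matrix().round(3))"
```

```text
[507.87 -86.14  -0.34 195.51] -19.49768930075529
scene wheel_centre [ 0.01 -1.48]
scene handle [-0.12  0.19]
scene knob_face [-0.06 -0.03]
scene press [0.77 1.14]
top wheel_centre [-0.9   2.15]
top handle [ 3.51 -0.7 ]
top knob_face [ 1.5  -0.58]
eye handle_mid [-0.5  -0.79]
eye knob_face [-1.4   0.62]
wheel_centre [507.87 -86.14 206.  ]
handle [449.43 -65.44 237.  ]
handle_mid [449.43 -65.44 250.  ]
knob_face [ 442.62 -270.44   25.  ]
press [507.87 -86.14   0.  ]
[4.15602866e-05 9.73350433e-01 2.29322769e-01 3.78207361e-05] 1.7 17.0
[[ 0.895  0.446  0.   ]
 [ 0.446 -0.895 -0.   ]
 [ 0.     0.    -1.   ]]
```

```bash
python3 -m handwheel '[[[0,0,0,-1],[0,0,0,-1],[0,0,0,-1],[0,0,0,-1],[0,0,0,-1]]]' -1; python3 -m handwheel '[[[0,0,0,-1],[0,0,0,-1],[0,0,0,-0.33],[0.8,0.2,0,0],[0.8,0.2,0,0]]]'; python3 -m handwheel '[[[0.8,0.15,0,0],[0.8,0,0,0],[0.8,0,0,0],[0.8,0,0,0],[0.8,0,0,0]]]'
cat > st.py <<'E'
from h import *
from scipy.spatial.transform import Rotation as R
import sys
def pf(O=(507.87,-86.14),a=-19.5):
    s=arm.state(); w,x,y,z=s['ee_rot']; M=R.from_quat([x,y,z,w]).as_matrix()
    a=np.radians(a); d=np.array(s['position'][:2])-O
    px,py=d@[np.cos(a),np.sin(a)],d@[-np.sin(a),np.cos(a)]
    print("press frame",round(px,1),round(py,1),"z",round(s['position'][2],1),"r",round(np.hypot(px,py),1),"tool x yaw",np.degrees(np.arctan2(M[1,0],M[0,0])).round(1),"ft",np.round(s['ft_force'],1),"w",round(s['width'],2),"t",round(s['time'],2),"J",np.round(s['joints'],2))
pf()
E
python3 st.py
```

```text
time: 2.12
position: [301.4, -604.0, 248.4]
ee_rot: [0.0, 0.88, 0.476, 0.0]
ft_force: [-0.3, 1.2, 1.2]
width: 0.297
gripper_force: 0.0
time: 2.53
position: [336.0, -550.3, 247.9]
ee_rot: [0.0, 0.818, 0.575, -0.0]
ft_force: [0.7, 1.0, -0.6]
width: -0.004
gripper_force: 0.0
time: 2.95
position: [397.3, -398.7, 248.5]
ee_rot: [0.0, 0.817, 0.577, 0.0]
ft_force: [0.7, 0.6, 0.2]
width: 0.001
gripper_force: 0.0
press frame 0.1 -331.6 z 248.5 r 331.6 tool x yaw 70.5 ft [0.7 0.6 0.2] w 0.0 t 2.95 J [ 0.95  0.3  -0.3   1.79  0.1   1.06  0.28]
```

```bash
python3 -m handwheel '[[[0.8,0,0,0],[0.8,0,0.3,0],[0.45,0,0.8,0],[0,0,0.8,0],[0,0,0.8,0]]]'; python3 -m handwheel '[[[0,0,0.8,0],[0,0,0.8,0],[0,0,0.8,0],[0,0,0.35,0],[0,0,0,0]]]'
python3 - <<'E'
import st
from h import *
for c,s in(("top",(330,200)),("scene",(340,180))):
    p=arm.read_camera(c); cv2.imwrite(f"pics/k_{c}.png",cv2.resize(p["pixels"][s[1]:s[1]+100,s[0]:s[0]+120,::-1],None,fx=5,fy=5,interpolation=2))
im=[cv2.imread(f"pics/k_{c}.png") for c in("top","scene")]
cv2.imwrite("pics/k.png",cv2.resize(np.hstack(im),(800,333)))
E
```

```text
time: 3.37
position: [425.5, -321.5, 140.2]
ee_rot: [0.001, 0.816, 0.578, 0.001]
ft_force: [-0.7, -1.1, -0.5]
width: -0.003
gripper_force: 0.0
time: 3.78
position: [422.2, -321.6, 27.1]
ee_rot: [-0.003, 0.817, 0.577, -0.001]
ft_force: [0.1, -1.0, 0.3]
width: 0.0
gripper_force: 0.0
press frame -2.1 -250.5 z 27.1 r 250.5 tool x yaw 70.5 ft [ 0.1 -1.   0.3] w 0.0 t 3.78 J [ 0.78  0.56 -0.26  2.03  0.25  0.59  0.  ]
```

View pics/k.png

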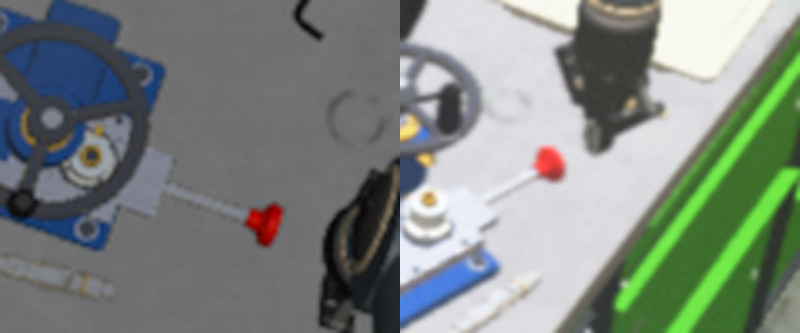

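The closed fingertips stand in line with the knob, which is at (265,225) in the left crop. Now I push along tool x.

```bash
python3 -m handwheel '[[[0.4,0,0,0],[0.3,0,0,0],[0.15,0,0,0],[0.15,0,0,0],[0.15,0,0,0]]]'; python3 -m handwheel '[[[0.15,0,0,0],[0.15,0,0,0],[0.15,0,0,0],[0.1,0,0,0],[0.1,0,0,0]]]'; python3 -m handwheel '[[[0.08,0,0,0],[0.05,0,0,0],[0.03,0,0,0],[0,0,0,0],[0,0,0,0]]]'; python3 st.py; python3 -c "
from h import *
for c in('top','scene'):
    p=arm.read_camera(c)
    for r in arm.landmark_of(p,'knob_face')[:1]: print(c,at_z(p,r['point'],25),r['confidence'])"
```

```text
time: 4.3
position: [440.3, -279.8, 31.3]
ee_rot: [0.001, 0.817, 0.577, 0.0]
ft_force: [-0.4, -1.6, 1.9]
width: -0.003
gripper_force: 1.2
time: 4.72
position: [448.6, -254.8, 30.4]
ee_rot: [0.0, 0.817, 0.577, 0.0]
ft_force: [-0.6, -2.7, 1.4]
width: -0.003
gripper_force: 1.1
time: 5.13
position: [450.3, -248.4, 30.1]
ee_rot: [-0.0, 0.817, 0.577, 0.0]
ft_force: [-0.6, 0.2, 0.0]
width: -0.005
gripper_force: 0.0
press frame -0.1 -172.2 z 30.1 r 172.2 tool x yaw 70.5 ft [-0.6  0.2  0. ] w -0.0 t 5.13 J [ 0.63  0.53 -0.26  2.07  0.25  0.56 -0.15]
top [ 452.36738548 -237.96217875   25.        ] 0.75
scene [ 465.93528216 -242.52342009   25.        ] 0.91
```

```bash
for i in 1; do python3 -m handwheel '[[[0.05,0,0,0],[0.05,0,0,0],[0.05,0,0,0],[0,0,0,0],[0,0,0,0]]]' | grep -E "pos|ft"; python3 -m handwheel '[[[0.03,0,0,0],[0.03,0,0,0],[0.03,0,0,0],[0,0,0,0],[0,0,0,0]]]'| grep -E "pos|ft"; done;python3 st.py
```

```text
position: [452.4, -243.0, 30.2]
ft_force: [-0.6, -1.4, -0.2]
position: [452.6, -242.3, 30.3]
ft_force: [-3.1, -6.6, -0.7]
press frame 0.0 -165.6 z 30.3 r 165.6 tool x yaw 70.4 ft [-3.1 -6.6 -0.7] w 0.0 t 6.17 J [ 0.61  0.53 -0.26  2.08  0.25  0.56 -0.17]
```

```bash
python3 -m handwheel '[[[0.05,0,0,0],[0.05,0,0,0],[0,0,0,0],[0,0,0,0],[0,0,0,0]]]' | grep -E "pos|ft";python3 st.py
```

```text
position: [452.6, -242.2, 30.4]
ft_force: [-5.5, -14.8, -0.6]
press frame -0.0 -165.5 z 30.4 r 165.5 tool x yaw 70.2 ft [ -5.5 -14.8  -0.6] w 0.0 t 6.58 J [ 0.61  0.53 -0.25  2.08  0.25  0.56 -0.17]
```

```bash
python3 -m handwheel '[[[-0.3,0,0,0],[-0.8,0,0,0],[-0.2,0,-0.5,0],[0,0,-0.8,0],[0,0,-0.8,0]]]' | grep -E "pos|ft"; python3 -m handwheel '[[[0,0,-0.8,0],[0,0,-0.8,0],[0,0,-0.8,0],[0,0,-0.8,0],[0,0,-0.8,0]]]' | grep -E "pos|ft"; python3 -m handwheel '[[[0,0,-0.8,0],[0.4,0,0,0],[0.8,-0.2,0,0],[0.8,-0.3,0,0],[0.8,-0.3,0,0]]]' | grep -E "pos|ft";  python3 -m handwheel '[[[0.8,-0.3,0,0],[0.4,-0.1,0,0],[0,0,0,0],[0,0,0,0],[0,0,0,0]]]' | grep -E "pos|ft";python3 st.py; python3 fit.py|head -8
```

```text
position: [437.1, -285.1, 114.6]
ft_force: [-0.1, -0.3, 0.1]
position: [438.0, -284.2, 276.2]
ft_force: [-0.2, -1.2, 0.4]
position: [445.2, -166.9, 306.6]
ft_force: [0.9, 0.4, 0.1]
position: [445.9, -119.0, 306.4]
ft_force: [-0.2, -1.2, 0.4]
press frame -47.5 -51.6 z 306.4 r 70.2 tool x yaw 70.5 ft [-0.2 -1.2  0.4] w -0.0 t 8.25 J [ 0.62  0.09 -0.48  1.92  0.05  1.14 -0.22]
[506.98 -84.67  -0.32 194.54] -18.579491024402127
scene handle [ 0.87 -1.12]
scene knob_face [12.16 -5.78]
scene press [-1.04  0.47]
top wheel_centre [-0.15 -0.07]
top handle [-0.03  1.84]
top press [ 1.18 -0.95]
eye handle_mid [-0.75 -0.24]
```

```bash
python3 -m handwheel '[[[0.25,0,0.4,0],[0,0,0.6,0],[0,0,0.5,0],[0,0,0.03,0],[0,0,0,0]]]' | grep -E "pos|ft"; python3 st.py
python3 - <<'E'
from h import *
f=np.radians(np.arange(-40,341,10)); P=np.c_[62*np.sin(f),-62*np.cos(f)]/40
c=P[0].round(2)
for k,q in enumerate(P[1:]):
    d=(q-c).round(2); c=c+d; print(-30+10*k,d.tolist(),end="\n" if k%5==4 else " ")
E
```

```text
position: [448.7, -108.9, 244.5]
ft_force: [0.5, -0.1, 0.3]
press frame -48.2 -41.2 z 244.5 r 63.4 tool x yaw 70.5 ft [ 0.5 -0.1  0.3] w -0.0 t 9.17 J [ 0.59  0.16 -0.49  2.    0.09  1.01 -0.28]
-30 [0.23, -0.15] -20 [0.24, -0.12] -10 [0.26, -0.07] 0 [0.27, -0.02] 10 [0.27, 0.02]
20 [0.26, 0.07] 30 [0.24, 0.12] 40 [0.23, 0.15] 50 [0.19, 0.19] 60 [0.15, 0.22]
70 [0.12, 0.25] 80 [0.07, 0.26] 90 [0.02, 0.27] 100 [-0.02, 0.27] 110 [-0.07, 0.26]
120 [-0.12, 0.24] 130 [-0.15, 0.23] 140 [-0.19, 0.19] 150 [-0.23, 0.15] 160 [-0.24, 0.12]
170 [-0.26, 0.07] 180 [-0.27, 0.02] 190 [-0.27, -0.02] 200 [-0.26, -0.07] 210 [-0.25, -0.12]
220 [-0.22, -0.15] 230 [-0.19, -0.19] 240 [-0.15, -0.22] 250 [-0.12, -0.25] 260 [-0.07, -0.26]
270 [-0.02, -0.27] 280 [0.02, -0.27] 290 [0.07, -0.26] 300 [0.12, -0.25] 310 [0.15, -0.22]
320 [0.19, -0.19] 330 [0.22, -0.15] 340 [0.25, -0.12]
```

```bash
python3 -m handwheel '[[[0.23,-0.15,0,0],[0.24,-0.12,0,0],[0.26,-0.07,0,0],[0.27,-0.02,0,0],[0.27,0.02,0,0]]]' | grep -E "pos|ft"; python3 st.py;  python3 -m handwheel '[[[0.26,0.07,0,0],[0.24,0.12,0,0],[0.23,0.15,0,0],[0.19,0.19,0,0],[0.15,0.22,0,0]]]' | grep -E "pos|ft|grip"
python3 - <<'E'
import st
from h import *
ims=[]
for c,s in(("top",(300,195)),("scene",(290,160))):
    p=arm.read_camera(c); ims.append(cv2.resize(p["pixels"][s[1]:s[1]+90,s[0]:s[0]+120,::-1],(400,300),interpolation=2))
    for n,z in(("handle",235),("wheel_centre",204)):
        for r in arm.landmark_of(p,n)[:1]: print(c,n,at_z(p,r['point'],z),r['confidence'])
cv2.imwrite("pics/w1.png",np.hstack(ims))
E
```

```text
position: [453.9, -56.2, 246.3]
ft_force: [1.2, -5.2, -0.2]
press frame -60.9 10.2 z 246.3 r 61.8 tool x yaw 70.5 ft [ 1.2 -5.2 -0.2] w 0.0 t 9.58 J [ 0.51  0.15 -0.53  2.01  0.09  1.   -0.4 ]
position: [495.8, -25.9, 245.2]
ft_force: [-2.7, -1.6, 0.6]
gripper_force: 1.4
press frame -31.5 52.8 z 245.2 r 61.5 tool x yaw 70.5 ft [-2.7 -1.6  0.6] w -0.0 t 10.0 J [ 0.44  0.23 -0.55  1.93  0.14  1.03 -0.51]
top handle [510.23471609 -79.86634462 235.        ] 0.57
top wheel_centre [504.05243431 -87.65760339 204.        ] 0.86
scene handle [522.5458265  -36.94822976 235.        ] 0.86
scene wheel_centre [503.80558093 351.29304205 204.        ] 0.73
```

View pics/w1.png

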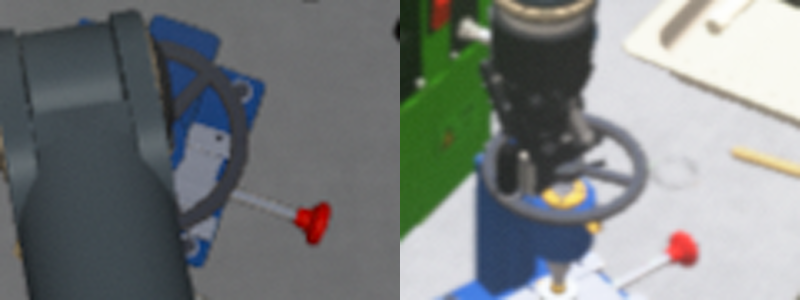

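The left picture shows the arm over the wheel, with the knob in at (313,222). The right one shows the handle at (510,165), pushed round ahead of the fingers. Before going behind the press I check the clearance to the green machine.

```bash
python3 -c "
from h import *
p=arm.read_camera('scene')
for uv in((253,267),(318,217),(285,242)): print(at_z(p,uv,0))
p=arm.read_camera('top');g=p['pixels'].astype(int);m=(g[...,1]>g[...,0]+40)&(g[...,1]>g[...,2]+40)
ys,xs=np.nonzero(m); print(len(ys))
for x in range(240,420,20):
    k=ys[abs(xs-x)<3]; print(x,k.max() if len(k) else None, end=' ')
save(p,'top2.png')"
```

```text
[693.67030279  74.05671759   0.        ]
[ 659.50604627 -215.88569159    0.        ]
[678.75097482 -62.51092571   0.        ]
14799
240 91 260 91 280 147 300 147 320 148 340 148 360 148 380 148 400 149
```

View pics/top0.png

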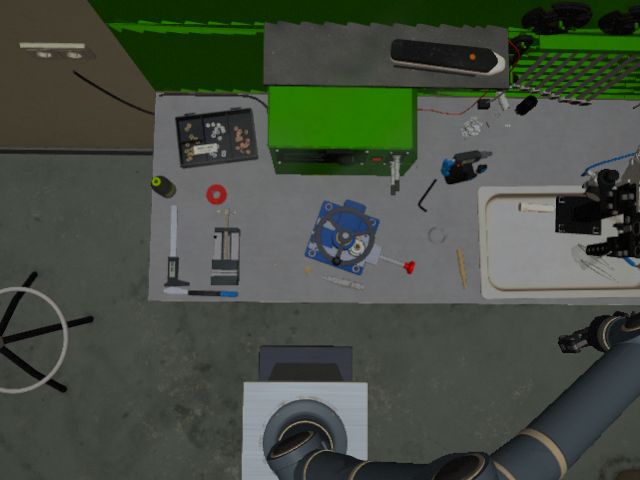

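The machine front is at x≈690, while the finger reaches at most x≈570, so there is room.

```bash
python3 -m handwheel '[[[0.12,0.25,0,0],[0.07,0.26,0.02,0],[0.02,0.27,0.02,0],[-0.02,0.27,0.02,0],[-0.07,0.26,0,0]]]' | grep -E "pos|ft|grip"; python3 st.py;  python3 -m handwheel '[[[-0.12,0.24,0,0],[-0.15,0.23,0.02,0],[-0.19,0.19,0.02,0],[-0.23,0.15,0,0],[-0.24,0.12,0,0]]]' | grep -E "pos|ft|grip"; python3 st.py
```

```text
position: [547.0, -39.5, 241.8]
ft_force: [-4.0, 0.4, -0.7]
gripper_force: 1.5
press frame 21.3 57.1 z 241.8 r 60.9 tool x yaw 70.5 ft [-4.   0.4 -0.7] w -0.0 t 10.82 J [ 0.42  0.32 -0.52  1.82  0.18  1.06 -0.51]
position: [570.6, -87.2, 241.2]
ft_force: [-0.9, 3.2, -0.7]
gripper_force: 1.3
press frame 59.5 19.9 z 241.2 r 62.7 tool x yaw 70.5 ft [-0.9  3.2 -0.7] w 0.0 t 11.23 J [ 0.47  0.36 -0.5   1.76  0.19  1.07 -0.44]
```

```bash
python3 -m handwheel '[[[-0.26,0.07,0,0],[-0.27,0.02,0.02,0],[-0.27,-0.02,0.02,0],[-0.26,-0.07,0,0],[-0.25,-0.12,0,0]]]' | grep -E "ft|grip"; python3 st.py;  python3 -m handwheel '[[[-0.22,-0.15,0,0],[-0.19,-0.19,0.02,0],[-0.15,-0.22,0.02,0],[-0.12,-0.25,0,0],[-0.07,-0.26,0,0]]]' | grep -E "ft|grip"; python3 st.py
```

```text
ft_force: [0.7, 8.4, -0.7]
gripper_force: 3.0
press frame 53.5 -33.0 z 239.7 r 62.9 tool x yaw 70.5 ft [ 0.7  8.4 -0.7] w -0.0 t 11.65 J [ 0.55  0.34 -0.49  1.79  0.18  1.06 -0.34]
ft_force: [3.4, -0.1, -0.6]
gripper_force: 1.6
press frame 10.4 -63.8 z 238.2 r 64.6 tool x yaw 70.4 ft [ 3.4 -0.1 -0.6] w -0.0 t 12.07 J [ 0.62  0.26 -0.49  1.89  0.14  1.02 -0.27]
```

Run:
```python
from h import *
ims=[]
for c,s in(("top",(300,195)),("scene",(290,160))):
    p=arm.read_camera(c); ims.append(cv2.resize(p["pixels"][s[1]:s[1]+90,s[0]:s[0]+120,::-1],(400,300),interpolation=2))
cv2.imwrite("pics/w2.png",np.hstack(ims))
```

```text
(no output)
```

View pics/w2.png

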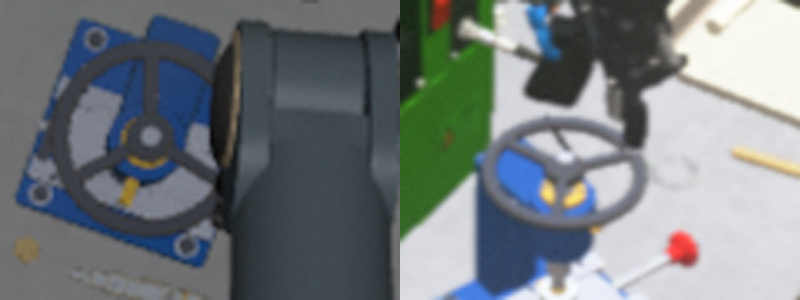

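In the left picture the spokes (up, lower-left and the lower-right handle spoke) put the wheel at about 285°, and the ram is on the bush. The fingers are still behind the handle, so I go on and finish slowly.

```bash
python3 -m handwheel '[[[-0.02,-0.27,0,0],[0.02,-0.27,0,0],[0.07,-0.26,0,0],[0.12,-0.25,0.02,0],[0.15,-0.22,0,0]]]' | grep -E "ft|grip"; python3 st.py;  python3 -m handwheel '[[[0.1,-0.1,0,0],[0.09,-0.09,0,0],[0.11,-0.08,0,0],[0.05,-0.03,0,0],[0,0,0,0]]]' | grep -E "ft|grip"; python3 st.py
```

```text
ft_force: [2.6, -1.8, -0.6]
gripper_force: 1.6
press frame -41.3 -49.1 z 237.0 r 64.1 tool x yaw 70.5 ft [ 2.6 -1.8 -0.6] w 0.0 t 12.58 J [ 0.62  0.18 -0.51  2.    0.11  0.99 -0.28]
ft_force: [-0.9, -0.5, 0.3]
gripper_force: 0.1
press frame -53.0 -34.1 z 236.9 r 63.0 tool x yaw 70.6 ft [-0.9 -0.5  0.3] w -0.0 t 13.0 J [ 0.61  0.16 -0.53  2.02  0.1   0.99 -0.31]
```

```bash
python3 -m handwheel '[[[-0.3,0,0,0],[0,0,-0.8,0],[0,0,-0.8,0],[-0.8,0,-0.2,0],[-0.8,0,0,0]]]' | grep -E "ft|grip"; python3 -m handwheel '[[[-0.8,0,0,0],[-0.8,0,0,0],[-0.8,0,0,0],[0,0,0,0],[0,0,0,0]]]' | grep -E "ft|grip"; python3 st.py
cat > meas.py <<'E'
from h import *
import sys
a=np.radians(-19.5); O=np.array([507.87,-86.14]); ims=[]
for c,s in(("top",(300,195)),("scene",(290,160))):
    p=arm.read_camera(c); ims.append(cv2.resize(p["pixels"][s[1]:s[1]+90,s[0]:s[0]+120,::-1],(400,300),interpolation=2))
    L={n:arm.landmark_of(p,n) for n in("handle","wheel_centre","knob_face")}
    for n,z in(("handle",227),("wheel_centre",196),("knob_face",25)):
        for r in L[n][:1]:
            d=at_z(p,r["point"],z)[:2]-O; q=(d@[np.cos(a),np.sin(a)],d@[-np.sin(a),np.cos(a)])
            print(c,n,np.round(q,1),round(r["confidence"],2),"phi",np.degrees(np.arctan2(q[1],-q[0])).round(1))
cv2.imwrite("pics/"+sys.argv[1],np.hstack(ims))
E
python3 meas.py w3.png
```

```text
ft_force: [0.5, -0.5, 0.3]
gripper_force: 0.0
ft_force: [0.6, 1.0, -0.5]
gripper_force: 0.0
press frame -52.7 -208.1 z 308.6 r 214.6 tool x yaw 70.3 ft [ 0.6  1.  -0.5] w 0.0 t 13.83 J [ 0.85  0.1  -0.37  1.9   0.04  1.15  0.12]
top handle [-59.4 -11.5] 0.57 phi -10.9
top wheel_centre [ 2.4 -3.5] 0.97 phi -124.1
top knob_face [   4.9 -154.1] 0.68 phi -91.8
scene handle [-57.  -13.8] 0.76 phi -13.6
scene wheel_centre [-5.  -4.1] 0.94 phi -39.5
scene knob_face [   1.2 -157.5] 0.88 phi -90.4
```

View pics/w3.png

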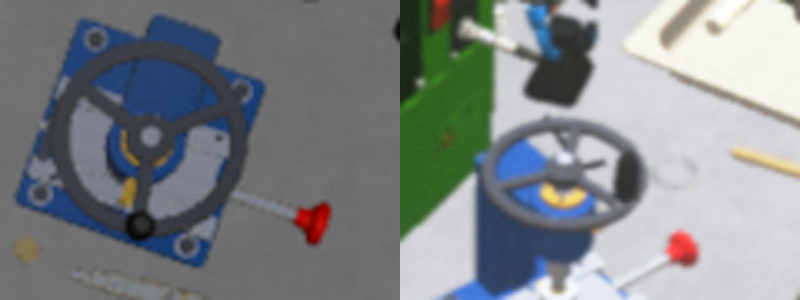

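The handle is at (139,226) in the left crop, about 12° short of the pointer, so a small further push is needed, with the finger ending at press (-58,-21.7).

```bash
python3 -m handwheel '[[[0.8,0,0,0],[0.8,0,0,0],[0.8,0,0,0],[0.8,0,0,0],[0.6,0,0,0]]]' | grep -E "ft|grip"; python3 st.py; python3 -m handwheel '[[[0,0,0.6,0],[0,0,0.6,0],[0,0,0.5,0],[0,0,0.08,0],[0,0,0,0]]]' | grep -E "ft|grip"; python3 st.py
```

```text
ft_force: [-0.1, 0.7, -0.7]
gripper_force: 0.0
press frame -52.6 -51.5 z 309.4 r 73.6 tool x yaw 70.7 ft [-0.1  0.7 -0.7] w 0.0 t 14.65 J [ 0.65  0.08 -0.51  1.92  0.04  1.15 -0.21]
ft_force: [0.7, 0.5, 0.0]
gripper_force: 0.0
press frame -52.9 -54.5 z 237.1 r 75.9 tool x yaw 70.5 ft [0.7 0.5 0. ] w 0.0 t 15.07 J [ 0.64  0.16 -0.51  2.02  0.09  0.99 -0.26]
```

```bash
python3 -m handwheel '[[[0.3,-0.02,0,0],[0.2,-0.03,0,0],[0.15,-0.03,0,0],[0.12,-0.03,0,0],[0.05,-0.02,0,0]]]' | grep -E "ft|grip"; python3 -m handwheel '[[[0,0,0,0],[0,0,0,0],[0,0,0,0],[0,0,0,0],[0,0,0,0]]]' | grep -E "ft|grip"; python3 st.py
```

```text
ft_force: [0.8, -1.5, 0.8]
gripper_force: 0.9
ft_force: [0.1, 0.3, 0.7]
gripper_force: 0.0
press frame -57.4 -21.9 z 237.8 r 61.5 tool x yaw 70.5 ft [0.1 0.3 0.7] w 0.0 t 15.9 J [ 0.59  0.16 -0.54  2.02  0.1   0.99 -0.34]
```

```bash
python3 -m handwheel '[[[-0.4,0,0,0],[0,0,-0.8,0],[0,0,-0.8,0],[-0.8,0,-0.2,0],[-0.8,0,0,0]]]' | grep -E "ft|grip"; python3 -m handwheel '[[[-0.8,0,0,0],[-0.8,0,0,0],[-0.8,0,0,0],[0,0,0,0],[0,0,0,0]]]' | grep -E "ft|grip"; python3 st.py; python3 meas.py w4.png
```

```text
ft_force: [0.5, 0.0, 0.0]
gripper_force: 0.0
ft_force: [-0.5, 0.6, 0.1]
gripper_force: 0.0
press frame -57.7 -199.7 z 309.6 r 207.8 tool x yaw 70.2 ft [-0.5  0.6  0.1] w -0.0 t 16.73 J [ 0.84  0.09 -0.37  1.91  0.03  1.15  0.11]
top handle [-55.3  -3.1] 0.63 phi -3.2
top wheel_centre [3.8 1.9] 0.78 phi 153.1
top knob_face [   0.4 -148.6] 0.85 phi -90.2
scene handle [-62.4  -8.4] 0.86 phi -7.6
scene wheel_centre [-0.9  0.2] 0.81 phi 14.2
scene knob_face [   1.  -156.2] 0.77 phi -90.4
```

View pics/w4.png

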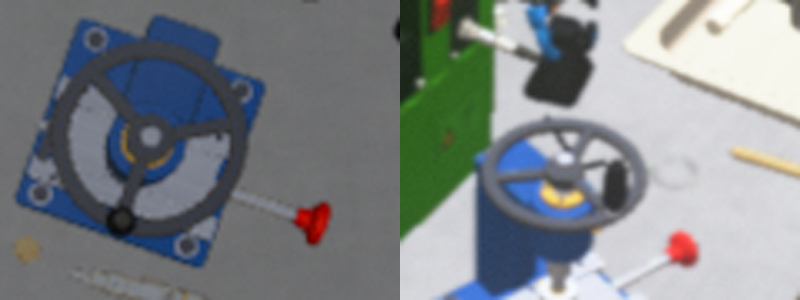

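The handle at (121,220) now stands back over the pointer (about 19° in the picture, 20° at the start), the knob is home and the robot is clear.

```bash
python3 -c "
from workcell import arm
print(arm.finish_job())"
```

```text
the job is handed in; nothing more can be done
None
```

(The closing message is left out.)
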